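# Find the rocking canister lid and press it home

### The arm

A 6-joint arm with a two-finger parallel gripper is mounted at the origin on the work surface. World frame = base frame: x ahead of the robot, y to its left, z up, the work surface at z = 0. Lengths are in m, angles in rad, forces in N, time in s.
With the tool pointing down it reaches from about 0.4 to 0.825 m from the base axis. Payload 7 kg.
Tool frame: the origin (TCP) lies midway between the tips of the shut fingers; the grasp point (between the pads) lies 19 mm behind it; z points along the fingers, y is the line along which they close (so a half turn about z gives the same grasp; the last joint's range is limited). The gripper opens to 88 mm and grips with 3 to 60 N. Pads are 19 mm wide; open, the fingers measure 130 mm over their backs; the gripper's body (78 mm by 193 mm) begins 47 mm behind the grasp point.
Start: joints at [-0.866, 0.359, 0.012, 0, -1.224, -0.288], TCP at [0.273, -0.617, 0.227] pointing down, gripper open.
Joint ranges: [-3.07, 3.07], [-1.43, 2.12], [-1.02, 1.25], [-3.03, 1.67], [-3.05, -0], [-3.03, 3.03]. Speed limits (rad/s): [2.39, 2.39, 3.01, 3.14, 3.14, 3.14].

### API

Orientations are given as [roll, pitch, yaw] about the fixed x, y, z axes, in that order (R = Rz(yaw) Ry(pitch) Rx(roll)).
In Python, from station import arm gives the robot as it stands.
- The arm moves only by the tool servo_tool, never from a script. Its argument "deltas" is a list of rows, each a list of 7 numbers: the closure, from -1 (fully open) to 1 (shut), then the shift along the tool's x, y, z in mm, then the turn, a rotation vector about the tool's x, y, z in degrees. In form: [[gripper, x, y, z, ax, ay, az], ...]. A call has 1 to 20 rows; each row shifts and turns the commanded pose from where the row before left it, along the tool's axes as they then stand; what a row does not reach is not made up. A row lasts 1/12 s, in which the tool goes at most 41.7 mm and 7.16 degrees, less where a joint would pass 70% of its speed; a pose out of reach is approached as far as the arm can. A call is refused whole if a number of a shift passes 41.7 or a number of a turn 7.16, either way. A call with a gripper value outside its range is refused whole. The fingers move at their own pace and stop on an object; "squeeze" is the grip in N (left out, the last holds). Time passes only in rows, so rows that do not move let the fingers close. It gives the time, the measured TCP pose, the force, the opening and the grip force at its end, in the units of the state.
- arm.get_state(): the state, without advancing time (a new reading comes with each control period).
- arm.grab_frame(name): name is "side" or "top"; returns a dict with "color" (480x640x3 uint8, red, green, blue), "K" (3x3 intrinsics, pixels), "distortion" ([k1, k2, p1, p2, k3] as OpenCV has them; the pictures are not rectified), "position" and "orientation" of the camera in the world. Camera axes: x right, y down, z forward; pixel columns grow to the right and rows downward; lengths in m; the calibration is good to about 2 mm. A picture is of the moment at which its call begins. There is no depth.
- arm.job_done(): hands the job in; it is judged then, once.
Trained networks look in a picture, given as the dict that the camera call returned (one of the last four; its "shot" number tells which), for a name from the list of things; names that differ only in an ending like _2 or _b are one class to them, and where a whole thing is asked for, a point or a joint stands for the part that bears it (a point fixed in the world has none). Each returns a list of dicts, best first, with "conf" (0 to 1); they miss things now and then, are a little off and sometimes report something else, mostly with a low value. They report only what shows in the picture. A call takes as long as a camera call. They do not tell look-alikes from the thing itself.
- arm.recognise(query, picture): "at" ([x, y, z] in m, in the coordinates of the camera as it stood for that picture, good to about 4 mm: the middle of the surface that is visible of it).
The state is a dict: "t": time; "q": joint angles; "qd": joint speeds; "joint_efforts": joint torques, N m; "eef_pos": TCP position; "ee_rot": TCP orientation; "force": force on the tool from outside, world axes, zero at the start; "moment": the same for the moment, N m; "width": finger opening in m; "gripper_force": force on a finger pad.
Only numpy, scipy, OpenCV 4.12 (cv2) and the standard library are available. Lean on these libraries where they do the work, as an engineer would, in place of code of your own. Each camera call takes 0.05 s, during which the arm holds its last target. There are 200 camera calls.

### The job

One of the four wooden canister lids is not seated. With your fingertips press lightly near the edge of the lids, one after another, until you find the one that rocks; then press that lid firmly down on its middle until it is fully home, and finish with the fingertips still holding it down. Do not lift or shove a lid, a canister or anything else on the ledge.

Things in the scene. Friction and masses are not known exactly. Their poses are not given: they have to be found in the camera images.
- lid_a: Lid of a blue ceramic canister (89 mm across, 0.7 kg, loose on the ledge): flat wooden disc 96 mm across, 20 mm skirt, dark dot mid-top. Origin: middle of the top face, z up, square to it. The four look alike. Tops are 62 to 72 mm above the ledge; canisters differ in height by millimetres, so height does not tell which lid is loose.
- lid_b: Lid of a blue ceramic canister (89 mm across, 0.7 kg, loose on the ledge): flat wooden disc 96 mm across, 20 mm skirt, dark dot mid-top. Origin: middle of the top face, z up, square to it. Any of the four may be the loose one. A seated lid is stiff under a press anywhere; the loose one stands level, 7 mm above its own seat, held by its gasket.
- lid_c: Lid of a blue ceramic canister (89 mm across, 0.7 kg, loose on the ledge): flat wooden disc 96 mm across, 20 mm skirt, dark dot mid-top. Origin: middle of the top face, z up, square to it. Whichever is loose: pressed lightly (3 to 8 N) 30 mm off its middle, on any side, its pressed side dips 3 to 5 mm (0.15 rad) till it meets the rim; it springs level when released.
- lid_d: Lid of a blue ceramic canister (89 mm across, 0.7 kg, loose on the ledge): flat wooden disc 96 mm across, 20 mm skirt, dark dot mid-top. Origin: middle of the top face, z up, square to it. Whichever is loose: pressed on its middle it resists with about 12 N, slides down 7 mm to a hard stop, stays and rocks no more; 15 to 20 N is ample.
- pinch_bowl: Green ceramic pinch bowl, 72 mm across, 32 mm tall, loose; origin under its centre. Leave alone.
- mortar: Olive wood mortar, 100 mm across, 75 mm tall, loose; origin under its centre. Leave alone.
- pestle: Olive wood pestle lying on the ledge along its own y, 142 mm long, 30 mm thick, loose; origin on the ledge under its middle. Leave alone.
- shaker: Clear acrylic shaker with black twist cap, 43 mm across, 86 mm tall, loose; origin under its centre. Leave alone. Three more stand on a fixed two-tier turntable (270 mm across, 235 mm tall with them) on the far right of the ledge.
- spoon: Wooden spoon, 160 mm long, lying along its own x, loose; origin under its middle. Leave alone.
Things that resemble listed ones, but are neither listed nor needed, are in the scene too. Leave any red look-alike of the part that bears lid_d alone.

How it is judged:
On the way, in this order (a step that is already met when the one before it is completed fails the run):
1. a press near its edge makes the loose lid rock (tip by more than 0.05 rad) under the fingers (((angle between lid_a's own z axis and vertical above 0.05 rad and contact force between the fingers and lid_a above 0.3 N) or (angle between lid_b's own z axis and vertical above 0.05 rad and contact force between the fingers and lid_b above 0.3 N) or (angle between lid_c's own z axis and vertical above 0.05 rad and contact force between the fingers and lid_c above 0.3 N) or (angle between lid_d's own z axis and vertical above 0.05 rad and contact force between the fingers and lid_d above 0.3 N))), for 0.1 s.
2. that lid is pressed down fully home and sits level (((height (world z) of lid_a below 0.0645 m and angle between lid_a's own z axis and vertical below 0.035 rad) or (height (world z) of lid_b below 0.0605 m and angle between lid_b's own z axis and vertical below 0.035 rad) or (height (world z) of lid_c below 0.0625 m and angle between lid_c's own z axis and vertical below 0.035 rad) or (height (world z) of lid_d below 0.0585 m and angle between lid_d's own z axis and vertical below 0.035 rad))), for 0.2 s.
At the end, for the whole second after the job is handed in: The loose lid is home (pressed down at least 5.5 of the 7 mm, level to 0.035 rad) and the fingers still press it with more than 2 N; the other three lids are level and not touched at that time (((height (world z) of lid_a below 0.0645 m and angle between each of lid_a, lid_b, lid_c, lid_d's own z axis and vertical below 0.035 rad and contact force between the fingers and lid_a above 2 N and contact force between each of the arm, the fingers and lid_b below 0.5 N and contact force between each of the arm, the fingers and lid_c below 0.5 N and contact force between each of the arm, the fingers and lid_d below 0.5 N) or (height (world z) of lid_b below 0.0605 m and angle between each of lid_b, lid_a, lid_c, lid_d's own z axis and vertical below 0.035 rad and contact force between the fingers and lid_b above 2 N and contact force between each of the arm, the fingers and lid_a below 0.5 N and contact force between each of the arm, the fingers and lid_c below 0.5 N and contact force between each of the arm, the fingers and lid_d below 0.5 N) or (height (world z) of lid_c below 0.0625 m and angle between each of lid_c, lid_a, lid_b, lid_d's own z axis and vertical below 0.035 rad and contact force between the fingers and lid_c above 2 N and contact force between each of the arm, the fingers and lid_a below 0.5 N and contact force between each of the arm, the fingers and lid_b below 0.5 N and contact force between each of the arm, the fingers and lid_d below 0.5 N) or (height (world z) of lid_d below 0.0585 m and angle between each of lid_d, lid_a, lid_b, lid_c's own z axis and vertical below 0.035 rad and contact force between the fingers and lid_d above 2 N and contact force between each of the arm, the fingers and lid_a below 0.5 N and contact force between each of the arm, the fingers and lid_b below 0.5 N and contact force between each of the arm, the fingers and lid_c below 0.5 N))); the arm keeps its last pose, push and grip.
It fails at once if a lid or canister is shoved or carried more than 20 mm (distance of any of lid_a, lid_b, lid_c, lid_d from where it was at the start of the episode above 0.02 m).
It fails at once if a lid is lifted: more than 4 mm up from where it stood (height (world z) of lid_a above 0.074 m or height (world z) of lid_b above 0.07 m or height (world z) of lid_c above 0.072 m or height (world z) of lid_d above 0.068 m).
It fails at once if a bystander is lifted, knocked over or moved more than 20 mm (distance of any of pinch_bowl, mortar, pestle, shaker, spoon from where it was at the start of the episode above 0.02 m or angle between any of pinch_bowl, mortar, pestle, shaker, spoon's own z axis and vertical above 0.4 rad).
It also fails if it takes over 67 s, if anything falls off the work surface, if the arm or the gripper's body presses on something with over 40 N, if the wrist force passes 120 N, or if a joint passes its speed limit or range.

## Working session

There is one attempt and no reset: what is moved stays moved. The work goes in short steps, Python scripts to look and compute and a tool call to move; the robot and the scene stay as the last step left them, time stands still between calls to the robot, and variables do not carry over. Pictures are saved under pics/ and viewed, at most 10 in all, crops included, and the job is handed in when it is done.

Besides the shell and the picture viewer there is one more tool, called after "Emit:" as name(argument=value, ...), one argument or row to a line, values as JSON. servo_tool: Moves the arm, as the interface text tells. Its arguments: {"type":"object","properties":{"deltas":{"type":"array","items":{"type":"array","items":{"type":"number"}}},"squeeze":{"type":"number"}},"required":["deltas"]}

```bash
mkdir -p pics
cat > h.py <<'E'
from station import arm
import numpy as np, cv2
from scipy.spatial.transform import Rotation as R
def cam(f):
    o=np.array(f["orientation"],float)
    M=o if o.shape==(3,3) else R.from_euler('xyz',o).as_matrix()
    return M,np.array(f["position"])
def save(f,n): cv2.imwrite(n,f["color"][:,:,::-1])
def ray(f,uv):
    M,p=cam(f); u=cv2.undistortPoints(np.array([[uv]],float),np.array(f["K"]),np.array(f["distortion"]))[0,0]
    return p,M@np.array([u[0],u[1],1])
def atz(f,uv,z):
    p,d=ray(f,uv); return p+d*(z-p[2])/d[2]
def proj(f,X):
    M,p=cam(f); c=M.T@(np.array(X)-p)
    return cv2.projectPoints(c.reshape(1,3),np.zeros(3),np.zeros(3),np.array(f["K"]),np.array(f["distortion"]))[0].ravel()
E
python3 - <<'E'
from h import *
s=arm.get_state(); print(s)
for n in("side","top"):
    f=arm.grab_frame(n); save(f,f"pics/{n}0.png"); M,p=cam(f); print(n,p,f["orientation"],np.array(f["K"])[0,0])
    for d in arm.recognise("lid_a",f): w=M@np.array(d["at"])+p; print(w.round(4),round(d["conf"],2),proj(f,w).round())
E
```

```text
{'t': 0.0, 'q': array([-8.65876671e-01,  3.59385732e-01,  1.10754783e-02, -3.37691463e-04,
       -1.22413096e+00, -2.88088315e-01]), 'qd': array([0.00016881, 0.00078008, 0.00080818, 0.0010117 , 0.00020668,
       0.00074889]), 'joint_efforts': array([ 2.88853098e-04, -5.82727432e+01,  2.93063396e+01,  6.99750647e+00,
        7.05208411e-03, -1.69954874e-04]), 'eef_pos': array([ 0.27304798, -0.61677085,  0.22563293]), 'ee_rot': array([ 3.13992536e+00, -1.63016380e-04, -2.72487617e+00]), 'force': array([-0.6936653 , -1.06134212,  0.4229301 ]), 'moment': array([0.02096555, 0.04516117, 0.03534644]), 'gripper_force': 0.0, 'width': 0.08769732013424088}
side [0.50828662 0.60861081 0.55801335] [-2.27029519e+00 -2.21341472e-03 -2.98732132e+00] 457.9506216416743
[0.5972 0.2703 0.0712] 0.97 [286. 357.]
[ 0.3897 -0.2443  0.065 ] 0.9 [434. 166.]
[0.558  0.1043 0.0708] 0.73 [333. 271.]
[ 0.7123 -0.0884  0.0199] 0.73 [266. 213.]
[ 0.8193 -0.062   0.0601] 0.6 [206. 199.]
[ 0.5628 -0.0639  0.0648] 0.58 [341. 209.]
[ 0.5738 -0.2622  0.0599] 0.57 [346. 157.]
[ 0.4092 -0.1209  0.0548] 0.24 [425. 204.]
top [0.40987481 0.01754116 0.92652636] [-2.94547875  0.00518474 -1.57955181] 525.4462649679623
[ 0.5636 -0.0867  0.063 ] 0.84 [379. 258.]
[0.5532 0.0874 0.0754] 0.71 [274. 264.]
[ 0.5694 -0.2766  0.0644] 0.63 [493. 253.]
[0.6045 0.264  0.0688] 0.59 [169. 235.]
[ 0.8139 -0.0766  0.0616] 0.57 [369. 118.]
```

View pics/side0.png

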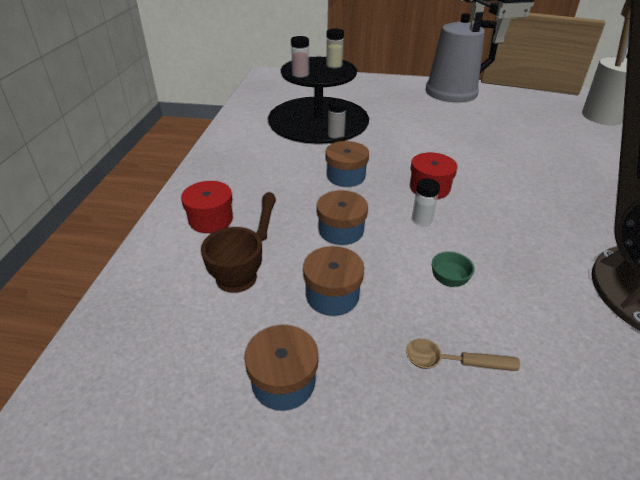

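View pics/top0.png

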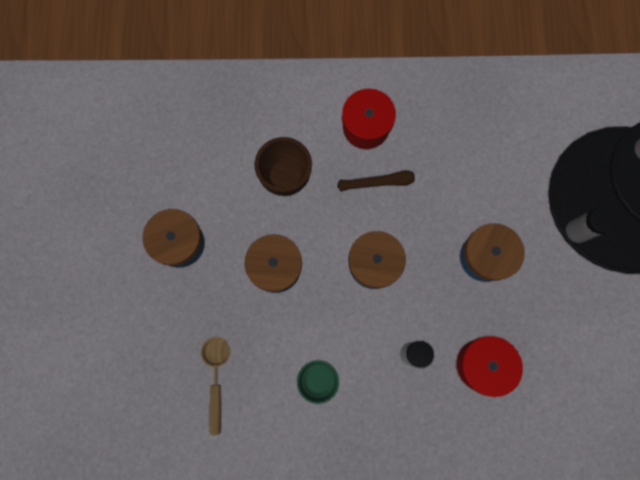

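The side view shows the four blue canisters' lid dots at about (282,353), (334,266), (342,205) and (347,152). In the top view they are at (170,236), (273,262), (377,258) and (496,251). Two red look-alikes are also in view. Next I'll triangulate the dots.

Run:
```python
from h import *
def dot(f,uv):
    g=cv2.cvtColor(f["color"],cv2.COLOR_RGB2GRAY).astype(float); u,v=uv; r=8
    b=f["color"][v-r:v+r+1,u-r:u+r+1].astype(float); red=b[:,:,0]-b[:,:,2]
    w=np.clip(np.median(red)*0.6-red,0,None); Y,X=np.mgrid[v-r:v+r+1,u-r:u+r+1]
    return (w*X).sum()/w.sum(),(w*Y).sum()/w.sum()
S=arm.grab_frame("side");T=arm.grab_frame("top")
for s,t in zip([(282,353),(334,266),(342,205),(347,152)],[(170,236),(273,262),(377,258),(496,251)]):
    a=dot(S,s);b=dot(T,t);p,d=ray(S,a);q,e=ray(T,b)
    k=np.linalg.lstsq(np.c_[d,-e],q-p,rcond=None)[0];x,y=p+k[0]*d,q+k[1]*e
    print(np.round(a,1),np.round(b,1),((x+y)/2).round(4),"gap",round(np.linalg.norm(x-y),4))
print(atz(T,(625,198),.1))
```

```text
[280.9 352.7] [170.1 235.4] [0.6047 0.2622 0.0672] gap 0.0013
[333.2 265.1] [272.5 261.6] [0.5582 0.0901 0.0693] gap 0.0013
[341.9 203.7] [377.  258.1] [ 0.5635 -0.0836  0.0631] gap 0.0012
[346.9 150.5] [495.7 250.4] [ 0.5742 -0.2805  0.0653] gap 0.001
[ 0.65117478 -0.4817201   0.1       ]
```

Run:
```python
from h import *
S=arm.grab_frame("side")
print(atz(S,(453,95),0),proj(S,arm.get_state()["eef_pos"]))
for uv in [(428,88),(480,92)]: print(atz(S,uv,0))
save(dict(color=cv2.resize(S["color"][0:130,380:580],(800,520))),"pics/crop.png")
```

```text
[ 0.29593155 -0.79708418  0.        ] [485.47213981  35.97540038]
[ 0.37025926 -0.84032609  0.        ]
[ 0.20999045 -0.83644493  0.        ]
```

View pics/crop.png

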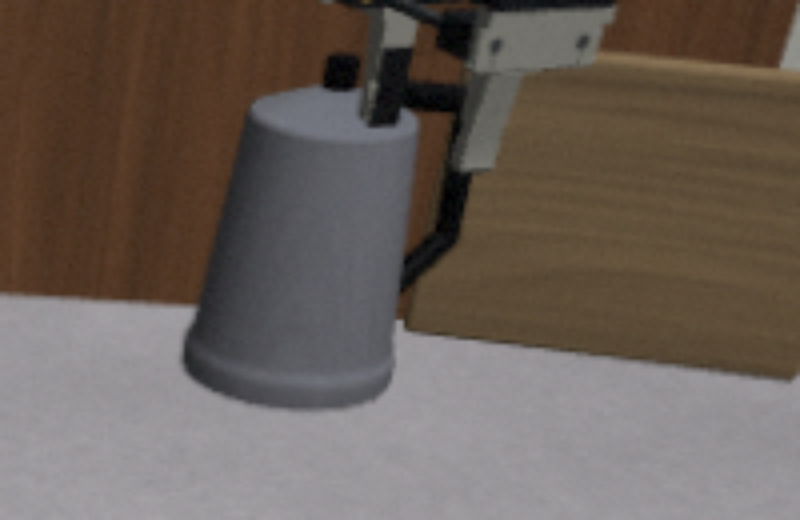

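The crop shows the kettle just behind the gripper, with the arm clear of it. I'll move away toward +y first, then turn.

Emit:
servo_tool(
  deltas=[
    [1,-18,25,0,0,0,0],
    [1,-18,25,0,0,0,0],
    [1,-18,25,0,0,0,0],
    [1,-18,25,0,0,0,0],
    [1,-18,25,0,0,0,0],
    [1,-18,25,0,0,0,0],
    [1,-18,25,0,0,0,0],
    [1,-18,25,0,0,0,0],
    [1,-18,25,0,0,0,0],
    [1,0,0,0,0,0,-6.61],
    [1,0,0,0,0,0,-6.61],
    [1,0,0,0,0,0,-6.61],
    [1,0,0,0,0,0,-6.61],
    [1,0,0,0,0,0,-6.61],
    [1,0,0,0,0,0,-6.61],
    [1,0,0,0,0,0,-6.61],
    [1,0,0,0,0,0,-6.61],
    [1,0,0,0,0,0,-6.61],
    [1,0,0,0,0,0,-6.61],
  ],
  squeeze=20,
)

```text
t: 1.93
eef_pos: [0.3302, -0.3458, 0.2267]
ee_rot: [-3.141, -0.0, -1.565]
force: [-0.6, 0.5, 0.6]
width: 0.0002
gripper_force: 0.0
```

Emit:
servo_tool(
  deltas=[
    [1,-12,-30.5,0,0,0,0],
    [1,-12,-30.5,0,0,0,0],
    [1,-12,-30.5,0,0,0,0],
    [1,-12,-30.5,0,0,0,0],
    [1,-12,-30.5,0,0,0,0],
    [1,-12,-30.5,0,0,0,0],
    [1,-12,-30.5,0,0,0,0],
    [1,-12,-30.5,0,0,0,0],
    [1,0,0,35,0,0,0],
    [1,0,0,35,0,0,0],
    [1,0,0,35,0,0,0],
    [1,0,0,25,0,0,0],
    [1,0,0,15,0,0,0],
    [1,0,0,0,0,0,0],
    [1,0,0,0,0,0,0],
  ],
)

```text
t: 3.18
eef_pos: [0.574, -0.25, 0.0812]
ee_rot: [3.14, -0.0, -1.571]
force: [0.5, 0.3, 1.2]
width: 0.0003
gripper_force: 0.0
```

Emit:
servo_tool(
  deltas=[
    [1,0,0,6,0,0,0],
    [1,0,0,5,0,0,0],
    [1,0,0,2,0,0,0],
    [1,0,0,1,0,0,0],
    [1,0,0,0,0,0,0],
  ],
)

```text
t: 3.6
eef_pos: [0.5744, -0.25, 0.0679]
ee_rot: [-3.141, -0.0, -1.571]
force: [-0.4, 0.8, 0.0]
width: 0.0003
gripper_force: 0.0
```

Emit:
servo_tool(
  deltas=[
    [1,0,0,1,0,0,0],
    [1,0,0,0,0,0,0],
  ],
)

```text
t: 3.77
eef_pos: [0.5744, -0.25, 0.0667]
ee_rot: [-3.141, -0.0, -1.571]
force: [-0.0, 0.2, 0.1]
width: 0.0004
gripper_force: 0.0
```

Emit:
servo_tool(
  deltas=[
    [1,0,0,1,0,0,0],
    [1,0,0,0,0,0,0],
  ],
)

```text
t: 3.93
eef_pos: [0.5745, -0.25, 0.0657]
ee_rot: [-3.141, -0.0, -1.571]
force: [0.5, -0.1, 0.1]
width: 0.0003
gripper_force: 0.3
```

Emit:
servo_tool(
  deltas=[
    [1,0,0,0.5,0,0,0],
    [1,0,0,0,0,0,0],
  ],
)

```text
t: 4.1
eef_pos: [0.5745, -0.25, 0.0652]
ee_rot: [-3.141, -0.0, -1.571]
force: [-0.8, 0.2, 1.4]
width: 0.0006
gripper_force: 0.5
```

Emit:
servo_tool(
  deltas=[
    [1,0,0,0.5,0,0,0],
    [1,0,0,0,0,0,0],
  ],
)

```text
t: 4.27
eef_pos: [0.5745, -0.25, 0.0647]
ee_rot: [-3.141, -0.0, -1.571]
force: [-0.6, 0.0, 1.5]
width: 0.0007
gripper_force: 0.7
```

Emit:
servo_tool(
  deltas=[
    [1,0,0,0.5,0,0,0],
    [1,0,0,0,0,0,0],
  ],
)

```text
t: 4.43
eef_pos: [0.5745, -0.25, 0.0642]
ee_rot: [-3.141, -0.0, -1.571]
force: [-0.0, -1.4, 2.7]
width: 0.0003
gripper_force: 0.9
```

Emit:
servo_tool(
  deltas=[
    [1,0,0,0.5,0,0,0],
    [1,0,0,0,0,0,0],
  ],
)

```text
t: 4.6
eef_pos: [0.5745, -0.2501, 0.0637]
ee_rot: [-3.141, -0.0, -1.571]
force: [1.0, -0.8, 2.9]
width: 0.0005
gripper_force: 1.2
```

Emit:
servo_tool(
  deltas=[
    [1,0,0,0.5,0,0,0],
    [1,0,0,0,0,0,0],
  ],
)

```text
t: 4.77
eef_pos: [0.5746, -0.2501, 0.0632]
ee_rot: [-3.141, -0.0, -1.571]
force: [0.5, -1.3, 3.1]
width: 0.0003
gripper_force: 1.4
```

Emit:
servo_tool(
  deltas=[
    [1,0,0,0.5,0,0,0],
    [1,0,0,0,0,0,0],
  ],
)

```text
t: 4.93
eef_pos: [0.5745, -0.2501, 0.0627]
ee_rot: [-3.141, -0.0, -1.571]
force: [0.6, -1.8, 4.6]
width: 0.0002
gripper_force: 1.6
```

Emit:
servo_tool(
  deltas=[
    [1,0,0,0.3,0,0,0],
    [1,0,0,0,0,0,0],
    [1,0,0,0,0,0,0],
  ],
)

```text
t: 5.18
eef_pos: [0.5745, -0.2501, 0.0625]
ee_rot: [-3.141, -0.0, -1.571]
force: [0.8, -2.1, 4.2]
width: 0.0003
gripper_force: 1.9
```

Run:
```python
from h import *
S=arm.grab_frame("side"); c=S["color"][90:210,270:430]
save(dict(color=cv2.resize(c,(800,600))),"pics/tilt.png")
```

```text
(no output)
```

View pics/tilt.png

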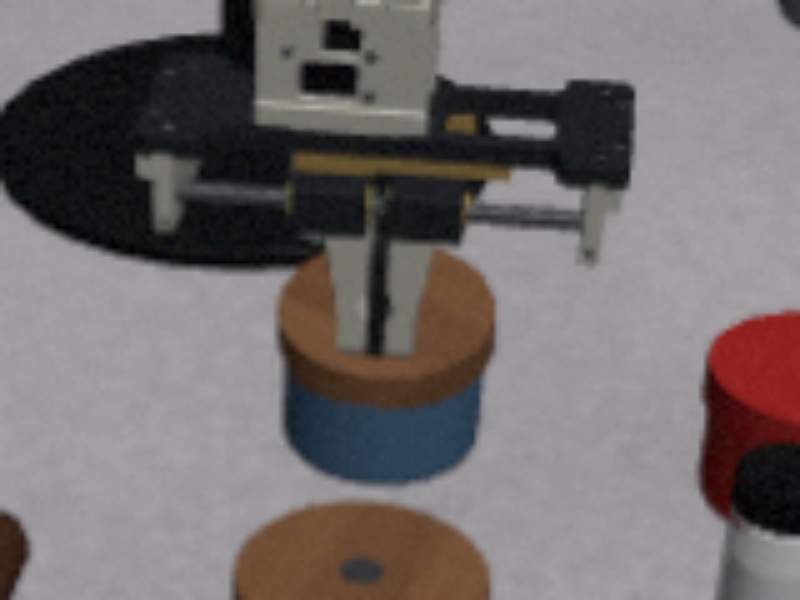

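The picture shows the lid tipped toward the camera under the fingertips, and the fingers tracked about 3.5 mm down at 4–5 N, so this lid is the loose one. I'll lift off and go to its middle.

Emit:
servo_tool(
  deltas=[
    [1,0,0,-3,0,0,0],
    [1,0,0,-8,0,0,0],
    [1,0,0,-6,0,0,0],
    [1,10,0,0,0,0,0],
    [1,10,0,0,0,0,0],
    [1,10.5,0,0,0,0,0],
    [1,0,0,6,0,0,0],
    [1,0,0,4,0,0,0],
    [1,0,0,2,0,0,0],
    [1,0,0,1,0,0,0],
    [1,0,0,0,0,0,0],
  ],
)

```text
t: 6.15
eef_pos: [0.5735, -0.2807, 0.0661]
ee_rot: [3.14, -0.0, -1.571]
force: [-2.0, -1.0, 2.4]
width: 0.0005
gripper_force: 1.3
```

Emit:
servo_tool(
  deltas=[
    [1,0,0,1,0,0,0],
    [1,0,0,1,0,0,0],
    [1,0,0,0,0,0,0],
  ],
)

```text
t: 6.4
eef_pos: [0.5736, -0.2807, 0.0649]
ee_rot: [3.14, -0.001, -1.571]
force: [-4.6, -0.8, 8.5]
width: 0.0004
gripper_force: 4.3
```

Emit:
servo_tool(
  deltas=[
    [1,0,0,1,0,0,0],
    [1,0,0,0.5,0,0,0],
    [1,0,0,0,0,0,0],
  ],
)

```text
t: 6.65
eef_pos: [0.5737, -0.2807, 0.0636]
ee_rot: [3.141, -0.001, -1.571]
force: [-4.7, -0.5, 9.6]
width: 0.0004
gripper_force: 5.0
```

Emit:
servo_tool(
  deltas=[
    [1,0,0.3,1,0,0,0],
    [1,0,0.3,0.5,0,0,0],
    [1,0,0,0,0,0,0],
  ],
)

```text
t: 6.9
eef_pos: [0.5736, -0.2807, 0.0623]
ee_rot: [-3.141, -0.001, -1.57]
force: [-4.1, -0.6, 9.6]
width: 0.0004
gripper_force: 5.0
```

Emit:
servo_tool(
  deltas=[
    [1,0,0,1,0,0,0],
    [1,0,0,0.5,0,0,0],
    [1,0,0,0,0,0,0],
  ],
)

```text
t: 7.15
eef_pos: [0.5737, -0.2807, 0.0608]
ee_rot: [-3.141, -0.001, -1.57]
force: [-3.3, -0.5, 10.6]
width: 0.0001
gripper_force: 5.1
```

Emit:
servo_tool(
  deltas=[
    [1,0,0,1,0,0,0],
    [1,0,0,0,0,0,0],
  ],
)

```text
t: 7.32
eef_pos: [0.5737, -0.2807, 0.0598]
ee_rot: [-3.142, -0.001, -1.57]
force: [-5.4, -1.1, 11.2]
width: 0.0004
gripper_force: 5.1
```

Emit:
servo_tool(
  deltas=[
    [1,0,0,0.5,0,0,0],
    [1,0,0,0,0,0,0],
  ],
)

```text
t: 7.48
eef_pos: [0.5737, -0.2807, 0.0593]
ee_rot: [-3.141, -0.001, -1.57]
force: [-3.9, 0.2, 9.6]
width: 0.0009
gripper_force: 5.2
```

Emit:
servo_tool(
  deltas=[
    [1,0,0,0.5,0,0,0],
    [1,0,0,0,0,0,0],
  ],
)

```text
t: 7.65
eef_pos: [0.5737, -0.2807, 0.0591]
ee_rot: [-3.141, -0.001, -1.57]
force: [-3.9, 0.3, 12.5]
width: 0.0002
gripper_force: 6.3
```

Emit:
servo_tool(
  deltas=[
    [1,0,0,0.5,0,0,0],
    [1,0,0,0,0,0,0],
  ],
)

```text
t: 7.82
eef_pos: [0.5737, -0.2807, 0.0591]
ee_rot: [-3.141, -0.001, -1.57]
force: [-5.2, 1.2, 15.8]
width: 0.0003
gripper_force: 7.9
```

The lid met its hard stop at 59 mm, 7 mm down, with 15.8 N. I'll hold there and check.

Emit:
servo_tool(
  deltas=[
    [1,0,0,0.3,0,0,0],
    [1,0,0,0,0,0,0],
    [1,0,0,0,0,0,0],
    [1,0,0,0,0,0,0],
    [1,0,0,0,0,0,0],
    [1,0,0,0,0,0,0],
  ],
)

```text
t: 8.32
eef_pos: [0.5736, -0.2807, 0.059]
ee_rot: [-3.141, -0.001, -1.57]
force: [-6.5, 1.3, 18.3]
width: 0.0004
gripper_force: 8.8
```

Run:
```python
from h import *
S=arm.grab_frame("side"); save(dict(color=cv2.resize(S["color"][90:210,270:430],(800,600))),"pics/home.png")
```

```text
(no output)
```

View pics/home.png

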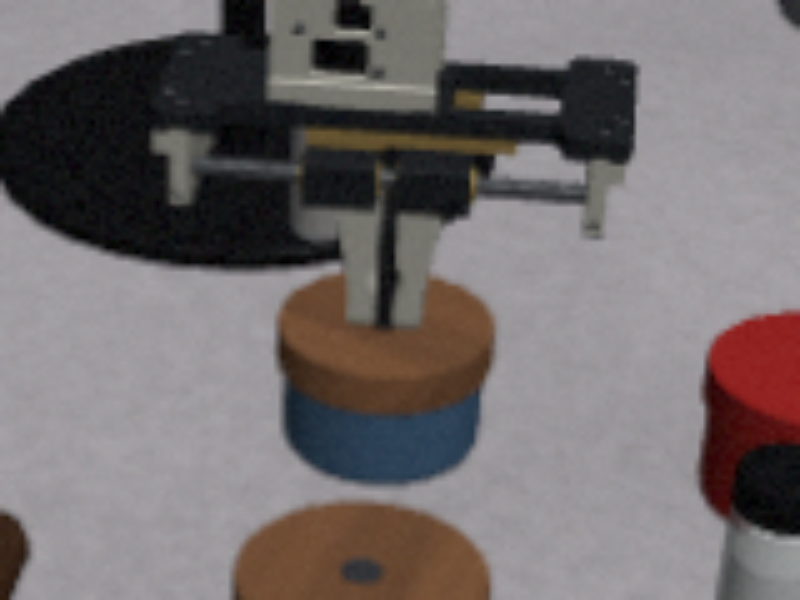

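The lid is level and lower on its canister, with the fingertips pressing its middle.

```bash
python3 -c "
from station import arm
print(arm.job_done())"
```

```text
the job is handed in; nothing more can be done
None
```

The loose lid was the rightmost one (y ≈ -0.28, by its height lid_b): it rocked under a light edge press, I pressed it 7 mm down to its hard stop, and I handed the job in with the fingertips holding it at about 18 N; no verdict came back.

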